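# Turn the stamp carousel to bring the round stamp to the front

## Task

Turn the desk carousel by pushing the tabs on its rim with the fingertips, until the round stamp with the ball-shaped knob stands at the front, in line with the pointer on the carousel's fixed foot. Do not touch or lift the stamps themselves, let none of them tip or leave its pocket, and do not disturb the mug, stapler, tin and remote control standing around.

Things in the scene. Friction and masses are not known exactly. Their poses are not given: they have to be found in the camera images.
- carousel: White plastic turning tray on a vertical axle. Turns endlessly either way with slight rubbing (about 1 N at a tab turns it; it stops almost at once when let go); cannot be lifted off. Origin: on the axle, 16 mm above the desk; z up, x and y turn with the tray. Round rim 105 mm in radius, top 34 mm above the desk; low notes, eraser and cork on it are part of the tray.
- tab (a point): Outer end of one of six identical tabs on the rim, 34 mm above the desk, on the line 30 degrees counter-clockwise (from above) of the tray's x axis; the rest follow every 60 degrees. Tabs are straight, radial, from the rim to 150 mm from the axle, 20 mm wide, from 18 to 50 mm above the desk. Between them is free space for a finger to come down outside the rim.
- pocket (a point): Floor centre of one of three round pockets (52 mm inside, 10 mm deep), on the tray's x axis, 72 mm from the axle, 24 mm above the desk; the others are 120 degrees either way. Each holds one stamp; which is where varies.
- pen_cup (a point): Centre of the rim of the pen cup fixed in the middle of the tray: 64 mm across, rim 99 mm above the desk, its pens reaching 145 mm.
- foot: Black foot under the tray, fixed to the desk. Origin: on the axle at desk height; z up. Its -x axis is the front direction: a flat tongue (26 mm wide, 6 mm high) runs that way on the desk to 190 mm from the axle, with a small white pointer at its end (11 mm high). It stands at another place and angle each time, the front roughly towards the robot.
- front_bay (a point): Point above the tongue's line, 72 mm from the axle in the front direction, 24 mm above the desk: where the middle of the round stamp's underside must come.
- pointer (a point): Outer tip of the tongue on the fixed foot, 190 mm from the axle, 10 mm above the desk.
- round_stamp: The wanted stamp: round black base 48 mm across and 16 mm high, turned wooden handle with a ball-shaped knob 34 mm across, 60 mm high in all. Origin: centre of its underside, z up. Loose in one of the three pockets.
- bar_stamp: Another stamp: square black base 34 mm, wooden cross-bar handle 46 mm long, 60 mm high. Origin: centre of its underside, z up. Loose in a pocket.
- bridge_stamp: Another stamp: oblong black base 26 x 40 mm, two uprights and a wooden block on top, 60 mm high. Origin: centre of its underside, z up. Loose in a pocket.
- mug: White mug, 80 mm across, 90 mm high, with a handle; to be left alone. Origin: centre of its underside.
- stapler: Black stapler 130 x 36 mm, 50 mm high; to be left alone. Origin: centre of its underside, x along it.
- tea_tin: Round tin, 72 mm across, 75 mm high; to be left alone. Origin: centre of its underside.
- remote: Black remote control 150 x 42 mm, 20 mm high; to be left alone. Origin: centre of its underside, x along it.
Things that resemble listed ones, but are neither listed nor needed, are in the scene too. What is shaped like the bar_stamp but red or turquoise is not meant. What is shaped like the round_stamp but yellow is not meant.

How it is judged:
By the outcome, as a careful person would: the job done as asked, in the order asked, and still so for the second after the job is handed in, with the robot touching nothing.
It also fails if it takes over 58 s, if anything falls off the work surface, if the arm or the gripper's body presses on something with over 40 N, if the wrist force passes 120 N, or if a joint passes its speed limit or range.

## Robot

A 6-joint arm with a two-finger parallel gripper is mounted at the origin on the work surface. World frame = base frame: x ahead of the robot, y to its left, z up, the work surface at z = 0. Lengths are in m, angles in rad, forces in N, time in s.
With the tool pointing down it reaches from about 0.275 to 0.85 m from the base axis. Payload 19 kg.
Tool frame: the origin (TCP) lies between the finger pads; the fingertips stand arm.nose_length ahead of it and the grasp point (between the pads) lies 8 mm behind it (arm.nose_length is the distance from the TCP to the fingertips, in m); z points along the fingers, y is the direction in which the jaws open and shut (so a half turn about z gives the same grasp; the last joint's range is limited). The gripper opens to 85 mm and grips with 20 to 120 N. Pads are 22 mm wide; open, the fingers measure 114 mm over their backs; the gripper's body (76 mm by 85 mm) begins 54 mm behind the grasp point. The pads swing forward as they close: fully open they stand 13 mm farther back than shut.
Start: joints at [1.052, 0.15, 1.437, -0, 1.554, -0.134], TCP at [0.216, 0.533, 0.242] pointing down, gripper open.
Joint ranges: [-2.8, 2.8], [-0.68, 2.1], [0.12, 2.68], [-1.39, 4.53], [0.16, 2.79], [-2.81, 2.81]. Speed limits (rad/s): [1.89, 1.89, 2.22, 3.01, 3.01, 3.01].

## Interface

Orientations are given as a unit quaternion [w, x, y, z].
In Python, from plant import get_state, vision, order, arm gives the robot as it stands.
- The arm moves only by the shell command python3 -m handwheel 'ROWS' [OPENING]. ROWS is JSON, a list of rows, each a list of 2 entries, a list of its own where there are three numbers: the shift along the tool's x, y, z in m, then the turn, a rotation vector about the tool's x, y, z in degrees. A call has 1 to 5 rows; each row shifts and turns the commanded pose from where the row before left it, along the tool's axes as they then stand; what a row does not reach is not made up. A row lasts 1/10 s, in which the tool goes at most 50 mm and 8.59 degrees, less where a joint would pass 70% of its speed; a pose out of reach is approached as far as the arm can. A call with a gripper value outside its range is refused whole. OPENING is the opening, from 0 (shut) to 1 (fully open), set as the call begins (- or left out, the last holds). The fingers move at their own pace and stop on an object; the grip force is fixed at half the most. Time passes only in rows, so rows that do not move let the fingers close. It gives the time, the measured TCP pose, the force and the opening at its end, in the units of the state.
- get_state(): the state, without advancing time (a new reading comes with each control period).
- vision.get_image(name): name is "scene" or "top" or "wrist"; returns a dict with "pixels" (384x512x3 uint8, red, green, blue), "depth" (384x512 float32, m along the optical axis (not along the pixel's ray), 0 where there is no reading), "intrinsics" (3x3 intrinsics, pixels), "dist" ([k1, k2, p1, p2, k3] as OpenCV has them; the pictures are not rectified), "xyz" and "rotation" of the camera in the world. Camera axes: x right, y down, z forward; pixel columns grow to the right and rows downward; lengths in m; the calibration is good to about 2 mm. A picture is of the moment at which its call begins.
- order.sign_off(): hands the job in, once; it reports no verdict.
The state is a dict: "clock": time; "joint_pos": joint angles; "joint_velocities": joint speeds; "tau": joint torques, N m; "eef_pos": TCP position; "ee_rot": TCP orientation; "contact_force": force on the tool from outside, world axes, zero at the start; "ft_torque": the same for the moment, N m; "gripper_width": finger opening in m.
Only numpy, scipy, OpenCV 4.12 (cv2) and the standard library are available. Lean on these libraries where they do the work, as an engineer would, in place of code of your own. Each camera call takes 0.05 s, during which the arm holds its last target. There are 200 camera calls.

## Working session

There is one attempt and no reset: what is moved stays moved. The work goes in short steps, Python scripts to look and compute and a shell command to move; the robot and the scene stay as the last step left them, time stands still between calls to the robot, and variables do not carry over. Pictures are saved under pics/ and viewed, about 8 in all and at most 12, crops included, and the job is handed in when it is done.

```bash
mkdir -p pics; ls; python3 - <<'E'
from plant import get_state, vision, arm
import cv2, numpy as np
print(get_state(), arm.nose_length)
for n in("top","scene"):
    im=vision.get_image(n)
    np.savez(f"pics/{n}0.npz",**im)
    cv2.imwrite(f"pics/{n}0.png",cv2.resize(im["pixels"][:,:,::-1],(800,600),interpolation=cv2.INTER_CUBIC))
    print(n,im["xyz"],im["rotation"],im["intrinsics"],im["dist"])
E
```

```text
pics
{'clock': 0.0, 'joint_pos': array([ 1.05198637e+00,  1.50942664e-01,  1.43801513e+00,  9.79867993e-06,
        1.55377971e+00, -1.34003018e-01]), 'joint_velocities': array([ 1.17173036e-03,  9.70153616e-04, -4.21840476e-05, -1.05646113e-03,
        1.28548575e-04,  6.14188914e-04]), 'tau': array([ 2.53425118e-03, -7.13070416e+01, -5.70889628e+01, -1.58143253e-04,
        8.69388808e-03, -1.13592380e-04]), 'eef_pos': array([0.215748  , 0.53274644, 0.24170805]), 'ee_rot': array([-1.88183384e-04,  1.91218618e-01,  9.81547305e-01, -5.40631642e-04]), 'contact_force': array([-0.23411361, -0.68973526, -0.35575559]), 'ft_torque': array([ 0.01227546,  0.01155376, -0.03476513]), 'gripper_width': 0.08568984824420153} 0.011
top [0.25021261 0.05283482 1.3786565 ] [ 0.07872287 -0.67644638  0.72683077 -0.08910685] [[478.48872641   0.         249.80206946]
 [  0.         478.48872641 194.71380937]
 [  0.           0.           1.        ]] [0.00990853 0.         0.         0.         0.        ]
scene [0.95203699 0.53254884 0.97749257] [-0.09676457  0.32388206  0.89386416 -0.29452317] [[427.07010808   0.         259.4403751 ]
 [  0.         427.07010808 194.83592966]
 [  0.           0.           1.        ]] [0.01459331 0.         0.         0.         0.        ]
```

View pics/top0.png

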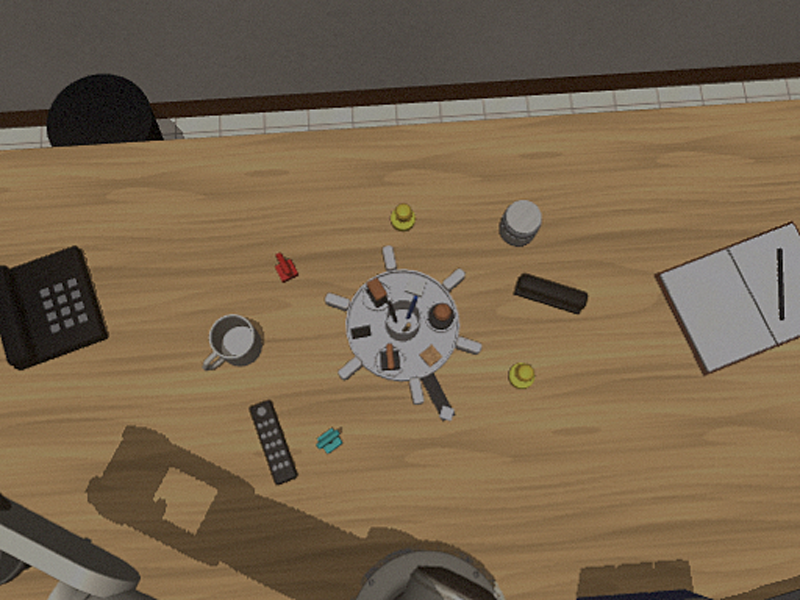

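View pics/scene0.png

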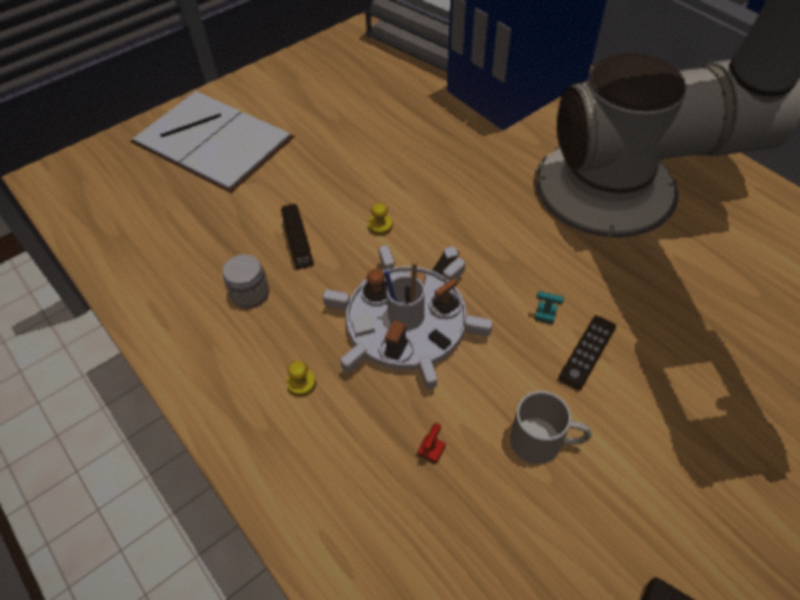

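Top view (800x600): carousel axle is near (402,325), the round stamp is at (441,316) on the right, and the pointer is at (446,413). The tabs are at (389,257), (455,279), (468,346), (417,391), (349,369) and (337,300). The scene view agrees with this layout. Next I'll measure the axle, tab angles, stamp and pointer.

```bash
cat > h.py <<'E'
import numpy as np, cv2
from scipy.spatial.transform import Rotation as R
from scipy.optimize import least_squares
def Rm(im):
    r=np.asarray(im["rotation"]); return r if r.shape==(3,3) else R.from_quat(r[[1,2,3,0]]).as_matrix()
def rays(im,uv):
    n=cv2.undistortPoints(np.float64(uv).reshape(-1,1,2),im["intrinsics"],im["dist"])[:,0]
    return np.c_[n,np.ones(len(n))]@Rm(im).T
def at_z(im,uv,z):
    d=rays(im,uv); o=im["xyz"]; return o+d*((z-o[2])/d[:,2])[:,None]
def cloud(im):
    v,u=np.mgrid[:384,:512]; uv=np.c_[u.ravel(),v.ravel()]
    d=im["depth"].ravel()
    return im["xyz"]+rays(im,uv)*d[:,None], d>0
def project(im,P):
    Rc=Rm(im).T; return cv2.projectPoints(np.float64(P),cv2.Rodrigues(Rc)[0],-Rc@im["xyz"],im["intrinsics"],im["dist"])[0][:,0]
def deg(v): return np.degrees(np.arctan2(v[...,1],v[...,0]))
def measure(im,c0):
    P,ok=cloud(im); px=im["pixels"].reshape(-1,3).astype(float)
    white=(px.min(1)>90)&(np.ptp(px,axis=1)<30)
    c=np.array(c0[:2])
    for _ in range(5):   # tabs: hexagonal phase, then centre by symmetric fit
        r=np.hypot(*(P[:,:2]-c).T); m=ok&(r>.112)&(r<.158)&(P[:,2]>.040)&(P[:,2]<.06)
        T=P[m]
        def res(x):
            d=T[:,:2]-x[:2]; a=np.arctan2(d[:,1],d[:,0])-x[2]; k=np.round(a/(np.pi/3))
            return np.hypot(*d.T)*np.sin(a-k*np.pi/3)
        z=np.mean(np.exp(6j*np.radians(deg(T[:,:2]-c))))
        x=least_squares(res,[*c,np.angle(z)/6],loss="soft_l1",f_scale=.006).x; c=x[:2]
    ph=np.degrees(x[2])%60
    return c,ph,m.sum(),T,P,ok
E
python3 - <<'E'
from h import *
s=512/800
for n,c in(("top",(402,325)),("scene",(405,310))):
    im=dict(np.load(f"pics/{n}0.npz"))
    c0=at_z(im,[np.array(c)*s],.05 if n=="top" else .034)[0]
    c,ph,k,T,P,ok=measure(im,c0)
    print(n,"c0",c0.round(4),"axle",c.round(4),"tab phase",ph.round(2),k,"z",T[:,2].mean().round(4), "rmax",np.hypot(*(T[:,:2]-c).T).max())
    r=np.hypot(*(P[:,:2]-c).T)
    m=ok&(r<.105)&(r>.04)&(P[:,2]>.062)&(P[:,2]<.085)
    px=im["pixels"].reshape(-1,3).astype(int)
    # knobs/handles: cluster by pocket bearing
    a=deg(P[m,:2]-c)
    print(np.histogram(a,np.arange(-180,181,20))[0])
    for k in range(6):
        b=ph+30+60*k; mm=np.abs((a-b+180)%360-180)<25
        if mm.sum()>5: print(" tall at",round((b+180)%360-180,1),"n",mm.sum(),"mean",P[m][mm].mean(0).round(4),"ang",deg(P[m][mm].mean(0)[:2]-c).round(1), np.hypot(*(P[m][mm].mean(0)[:2]-c)).round(3))
    # pointer: white, low, 170-200mm from axle
    m=ok&(r>.165)&(r<.205)&(px.min(1)>90)&(np.ptp(px,axis=1)<40)&(P[:,2]<.03)
    print(" pointer n",m.sum(),P[m].mean(0).round(4),deg(P[m].mean(0)[:2]-c).round(2), np.hypot(*(P[m,:2].mean(0)-c)))
    m=ok&(r>.150)&(r<.195)&(px.max(1)<60)&(P[:,2]<.03)
    print(" tongue n",m.sum(),deg(np.median(P[m],0)[:2]-c).round(2))
    # other objects
    for nm,uv in dict(rs=(441,316),remote=(273,442),mug=(235,340),tin=(520,222),stapler=(551,293),ptr=(446,413)).items():
        if n=="top":
            q=at_z(im,[np.array(uv)*s],.01)[0]; print(nm,q.round(3),round(np.hypot(*(q[:2]-c)),3),deg(q[:2]-c).round(1))
E
```

```text
top c0 [0.5313 0.003  0.05  ] axle [0.5373 0.0033] tab phase 6.95 540 z 0.0486 rmax 0.15189353344912526
[ 0  0  0  0 62 36  0  0  0  0 56 24  0  0  0  0 32 17]
 tall at 37.0 n 80 mean [0.5951 0.0454 0.0808] ang 36.1 0.071
 tall at 157.0 n 49 mean [0.4712 0.0309 0.082 ] ang 157.4 0.072
 tall at -83.0 n 98 mean [ 0.5458 -0.0678  0.0788] ang -83.2 0.072
 pointer n 65 [ 0.3719 -0.0664  0.0099] -157.16 0.1795358814729872
 tongue n 50 -157.54
rs [ 0.552 -0.073  0.01 ] 0.078 -79.3
remote [0.342 0.25  0.01 ] 0.315 128.5
mug [0.533 0.313 0.01 ] 0.31 90.7
tin [ 0.727 -0.242  0.01 ] 0.31 -52.3
stapler [ 0.581 -0.285  0.01 ] 0.291 -81.3
ptr [ 0.371 -0.066  0.01 ] 0.18 -157.4
scene c0 [ 5.353e-01 -4.000e-04  3.400e-02] axle [0.5387 0.0056] tab phase 7.04 547 z 0.0475 rmax 0.15457404883797599
[ 0  0  0  0 59 40  0  0  0  0 94 49  0  0  0  0 64 23]
 tall at 37.0 n 143 mean [0.5968 0.0493 0.0793] ang 36.9 0.073
 tall at 157.0 n 87 mean [0.4728 0.0331 0.0791] ang 157.3 0.071
 tall at -83.0 n 99 mean [ 0.5481 -0.0645  0.0775] ang -82.3 0.071
 pointer n 45 [ 0.3706 -0.0656  0.0091] -157.05 0.18259905768388887
 tongue n 36 -157.14
```

Axle is at about (0.538, 0.0045). The front bearing is -157.2°, the round stamp is at -83°, and the tabs sit at 7° + 60k. So the tray must turn about 74° clockwise. I'll push the tab at -173°, coming down on its counter-clockwise side at bearing -143°, with the fingers shut.

```bash
A='[[-0.0286,-0.0322,0],[0,0,0]]'; 
python3 -m handwheel '[[[-0.0286,-0.0322,0],[0,0,0]],[[-0.0286,-0.0322,0],[0,0,0]],[[-0.0286,-0.0322,0],[0,0,0]],[[-0.0286,-0.0322,0],[0,0,0]],[[-0.0286,-0.0322,0],[0,0,0]]]' 0
python3 -m handwheel '[[[-0.0286,-0.0322,0],[0,0,0]],[[-0.0286,-0.0322,0],[0,0,0]],[[-0.0286,-0.0322,0],[0,0,0]],[[-0.0286,-0.0322,0],[0,0,0]],[[-0.0286,-0.0322,0],[0,0,0]]]'
python3 -m handwheel '[[[-0.0286,-0.0322,0],[0,0,0]],[[-0.0286,-0.0322,0],[0,0,0]],[[-0.0286,-0.0322,0],[0,0,0]],[[-0.0286,-0.0322,0],[0,0,0]],[[-0.0286,-0.0322,0],[0,0,0]]]'
python3 -m handwheel '[[[0,0,0],[0,0,-8.4]],[[0,0,0],[0,0,-8.4]],[[0,0,0],[0,0,-8.4]],[[0,0,0],[0,0,-8.4]],[[0,0,0],[0,0,-8.4]]]'
python3 -m handwheel '[[[0,0,0],[0,0,-8.4]],[[0,0,0],[0,0,-8.4]],[[0,0,0],[0,0,0]]]'
```

```text
clock: 0.6
eef_pos: [0.288, 0.3284, 0.242]
ee_rot: [-0.0, 0.191, 0.982, -0.0]
contact_force: [1.3, 0.1, -0.3]
gripper_width: 0.0126
clock: 1.1
eef_pos: [0.3601, 0.1254, 0.2423]
ee_rot: [0.0, 0.191, 0.982, 0.0]
contact_force: [1.4, -0.0, 0.9]
gripper_width: 0.0003
clock: 1.6
eef_pos: [0.4323, -0.0777, 0.2422]
ee_rot: [-0.0, 0.191, 0.982, 0.0]
contact_force: [1.5, 0.6, 0.3]
gripper_width: -0.0001
clock: 2.1
eef_pos: [0.432, -0.0758, 0.2421]
ee_rot: [-0.0, -0.176, 0.984, 0.0]
contact_force: [0.6, -0.5, -0.8]
gripper_width: 0.0001
clock: 2.4
eef_pos: [0.4321, -0.0758, 0.2421]
ee_rot: [-0.0, -0.317, 0.949, 0.0]
contact_force: [0.1, -0.4, -0.6]
gripper_width: -0.0
```

```bash
python3 -m handwheel '[[[0,0,0.045],[0,0,0]],[[0,0,0.045],[0,0,0]],[[0,0,0.045],[0,0,0]],[[0,0,0.035],[0,0,0]],[[0,0,0.029],[0,0,0]]]'
python3 - <<'E'
from plant import vision,get_state
from h import *
im=vision.get_image("scene")
print(get_state()["eef_pos"],get_state()["contact_force"])
cv2.imwrite("pics/s1.png",cv2.resize(im["pixels"][100:290,180:360,::-1],None,fx=3,fy=3,interpolation=cv2.INTER_CUBIC))
# arc row: CW turn a deg, radius r, tool x radial outward, z down
r=.133
for a in(3,4): print(a,r*(np.cos(np.radians(a))-1),r*np.sin(np.radians(a)))
E
```

```text
clock: 2.9
eef_pos: [0.4313, -0.0755, 0.0413]
ee_rot: [-0.001, -0.313, 0.95, 0.0]
contact_force: [0.5, 0.0, 0.1]
gripper_width: 0.0002
[ 0.42960113 -0.07493338  0.03762365] [-4.78942793  1.72707408 -7.6219675 ]
3 -0.00018227187764168019 0.006960682180311531
4 -0.00032398131544338174 0.009277611007968666
```

View pics/s1.png

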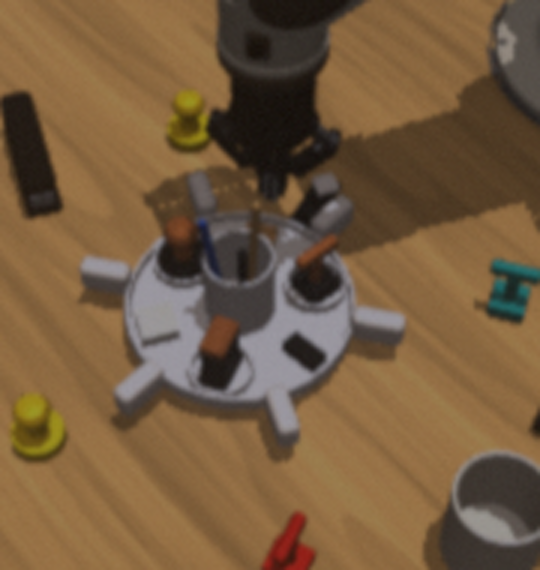

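The crop shows the shut fingers at (270,185), outside the rim between two tabs, with nothing under them. The last reading had a small force in it, so I'll settle one row and then start the arc.

```bash
python3 -m handwheel '[[[0,0,0],[0,0,0]],[[0,0,0],[0,0,0]]]'
python3 -m handwheel '[[[-0.0002,0.007,0],[0,0,3]],[[-0.0002,0.007,0],[0,0,3]],[[-0.0002,0.007,0],[0,0,3]],[[-0.0002,0.007,0],[0,0,3]],[[-0.0002,0.007,0],[0,0,3]]]'
```

```text
clock: 3.15
eef_pos: [0.4329, -0.0761, 0.0447]
ee_rot: [0.001, -0.314, 0.949, -0.0]
contact_force: [0.4, 0.2, 0.3]
gripper_width: 0.0003
clock: 3.65
eef_pos: [0.416, -0.0454, 0.0453]
ee_rot: [0.001, -0.187, 0.982, -0.001]
contact_force: [0.2, -0.1, -0.3]
gripper_width: 0.0001
```

```bash

python3 -m handwheel '[[[-0.0002,0.007,0],[0,0,3]],[[-0.0002,0.007,0],[0,0,3]],[[-0.0002,0.007,0],[0,0,3]],[[-0.0002,0.007,0],[0,0,3]],[[-0.0002,0.007,0],[0,0,3]]]'
python3 -m handwheel '[[[-0.0002,0.007,0],[0,0,3]],[[-0.0002,0.007,0],[0,0,3]],[[-0.0002,0.007,0],[0,0,3]],[[-0.0002,0.007,0],[0,0,3]],[[-0.0002,0.007,0],[0,0,3]]]'
cat > m.py <<'E'
from plant import vision,get_state
from h import *
import sys
st=get_state(); C=np.array([.538,.0045]); p=st["eef_pos"]
print("finger r",np.hypot(*(p[:2]-C)).round(4),"bearing",(deg(p[:2]-C)%360).round(1),"z",p[2].round(3),"F",st["contact_force"].round(1))
for n in sys.argv[1:]:
    im=vision.get_image(n)
    c,ph,k,T,P,ok=measure(im,C); r=np.hypot(*(P[:,:2]-c).T)
    m=ok&(r<.105)&(r>.04)&(P[:,2]>.062)&(P[:,2]<.085); a=deg(P[m,:2]-c)
    print(n,c.round(4),"phase",ph.round(2),k)
    for q in range(6):
        b=ph+30+60*q; mm=np.abs((a-b+180)%360-180)<25
        if mm.sum()>5: g=P[m][mm].mean(0); print("  tall",mm.sum(),g.round(4),"bearing",(deg(g[:2]-c)%360).round(1),"r",np.hypot(*(g[:2]-c)).round(4))
    np.savez("pics/last_"+n,**im)
E
python3 m.py top scene
```

```text
clock: 4.15
eef_pos: [0.4076, -0.0115, 0.0453]
ee_rot: [0.002, -0.057, 0.998, -0.001]
contact_force: [-0.3, -0.8, -0.2]
gripper_width: -0.0
clock: 4.65
eef_pos: [0.4083, 0.0235, 0.0453]
ee_rot: [0.002, 0.074, 0.997, -0.0]
contact_force: [0.3, -1.7, -1.0]
gripper_width: -0.0001
finger r 0.1311 bearing 171.6 z 0.045 F [ 0.3 -1.7 -1. ]
top [0.5375 0.0022] phase 40.53 357
  tall 50 [ 0.5198 -0.0636  0.08  ] bearing 255.0 r 0.0682
  tall 93 [0.6068 0.0157 0.0806] bearing 11.0 r 0.0706
scene [0.5384 0.0041] phase 39.83 591
  tall 101 [0.4925 0.06   0.0791] bearing 129.4 r 0.0723
  tall 76 [ 0.5124 -0.0612  0.0773] bearing 248.2 r 0.0703
  tall 139 [0.6102 0.0172 0.0797] bearing 10.3 r 0.073
```

The tray follows: the tab is at 160° and the round stamp at about 250°, with 47° still to go.

```bash

python3 -m handwheel '[[[-0.0002,0.007,0],[0,0,3]],[[-0.0002,0.007,0],[0,0,3]],[[-0.0002,0.007,0],[0,0,3]],[[-0.0002,0.007,0],[0,0,3]],[[-0.0002,0.007,0],[0,0,3]]]'
python3 -m handwheel '[[[-0.0002,0.007,0],[0,0,3]],[[-0.0002,0.007,0],[0,0,3]],[[-0.0002,0.007,0],[0,0,3]],[[-0.0002,0.007,0],[0,0,3]],[[-0.0002,0.007,0],[0,0,3]]]'
python3 -m handwheel '[[[-0.0002,0.007,0],[0,0,3]],[[-0.0002,0.007,0],[0,0,3]],[[-0.0001,0.0047,0],[0,0,2]],[[-0.0001,0.0023,0],[0,0,1]],[[0,0,0],[0,0,0]]]'
python3 m.py top scene
```

```text
clock: 5.25
eef_pos: [0.4175, 0.0569, 0.0446]
ee_rot: [0.001, 0.202, 0.979, 0.0]
contact_force: [0.4, -1.1, -0.3]
gripper_width: -0.0001
clock: 5.75
eef_pos: [0.4355, 0.0869, 0.0445]
ee_rot: [0.001, 0.328, 0.945, 0.0]
contact_force: [0.5, -2.3, 0.8]
gripper_width: -0.0
clock: 6.25
eef_pos: [0.4495, 0.1023, 0.044]
ee_rot: [0.001, 0.4, 0.916, 0.0]
contact_force: [0.6, -1.5, 0.1]
gripper_width: 0.0003
finger r 0.1319 bearing 132.2 z 0.044 F [ 0.6 -1.5  0.1]
top [0.5372 0.0031] phase 0.57 444
  tall 103 [ 0.4754 -0.0332  0.0787] bearing 210.4 r 0.0716
  tall 89 [ 0.6003 -0.0318  0.0809] bearing 331.1 r 0.0721
scene [0.5387 0.0049] phase 0.81 534
  tall 97 [0.5378 0.0765 0.0789] bearing 90.7 r 0.0717
  tall 98 [ 0.4774 -0.0306  0.0772] bearing 210.1 r 0.0708
  tall 130 [ 0.6015 -0.0297  0.0803] bearing 331.2 r 0.0717
```

```bash

python3 -m handwheel '[[[-0.0001,0.0046,0],[0,0,2]],[[-0.0001,0.0046,0],[0,0,2]],[[-0.0001,0.0046,0],[0,0,2]],[[0,0.0023,0],[0,0,1]],[[0,0,0],[0,0,0]]]'
python3 m.py top scene
```

```text
clock: 6.85
eef_pos: [0.4616, 0.1125, 0.0434]
ee_rot: [0.0, 0.456, 0.89, 0.0]
contact_force: [0.5, 0.6, 1.0]
gripper_width: -0.0001
finger r 0.1323 bearing 125.3 z 0.043 F [0.5 0.6 1. ]
top [0.537  0.0025] phase 54.07 428
  tall 100 [ 0.4719 -0.0264  0.0789] bearing 203.9 r 0.0712
  tall 90 [ 0.5951 -0.0381  0.0813] bearing 325.0 r 0.0708
scene [0.5386 0.005 ] phase 54.03 495
  tall 96 [0.5464 0.0759 0.0792] bearing 83.7 r 0.0713
  tall 95 [ 0.4735 -0.0227  0.0776] bearing 203.1 r 0.0707
  tall 130 [ 0.5965 -0.0366  0.0803] bearing 324.3 r 0.0713
```

```bash

python3 -m handwheel '[[[0,0.0009,0],[0,0,0.4]],[[0,0.0009,0],[0,0,0.4]],[[0,0,0],[0,0,0]]]'
python3 -m handwheel '[[[0,-0.006,0],[0,0,0]],[[0,-0.01,0],[0,0,0]],[[0,-0.01,0],[0,0,0]],[[0,0,-0.04],[0,0,0]],[[0,0,-0.045],[0,0,0]]]'
python3 -m handwheel '[[[0,0,-0.045],[0,0,0]],[[0,0,-0.045],[0,0,0]],[[0.045,0,0],[0,0,0]],[[0.045,0,0],[0,0,0]],[[0.045,0,0],[0,0,0]]]'
python3 -m handwheel '[[[0.045,0,0],[0,0,0]],[[0.045,0,0],[0,0,0]],[[0.045,0,0],[0,0,0]]]'
python3 m.py top scene
python3 - <<'E'
from h import *
im=dict(np.load("pics/last_top.npz"))
cv2.imwrite("pics/t2.png",cv2.resize(im["pixels"][150:290,190:330,::-1],None,fx=4,fy=4,interpolation=cv2.INTER_CUBIC))
for n in("top","scene"):
    im=dict(np.load(f"pics/last_{n}.npz")); C=measure(im,[.538,.0045])[0]
    P,ok=cloud(im); px=im["pixels"].reshape(-1,3).astype(int); r=np.hypot(*(P[:,:2]-C).T)
    m=ok&(r>.165)&(r<.205)&(px.min(1)>90)&(np.ptp(px,axis=1)<40)&(P[:,2]<.03)
    d=np.abs((deg(P[:,:2]-C)-(-157.2)+180)%360-180)<8
    g=P[m&d].mean(0); print(n,"pointer",(m&d).sum(),g.round(4),deg(g[:2]-C)%360)
    # tongue: dark low pixels, radius bins
    for lo,hi in((.115,.140),(.140,.17)):
        q=ok&(r>lo)&(r<hi)&(px.max(1)<70)&d&(P[:,2]<.025)
        if q.sum()>5: print("  tongue",lo,q.sum(),deg(P[q,:2].mean(0)-C)%360)
E
```

```text
clock: 7.25
eef_pos: [0.4629, 0.1135, 0.0433]
ee_rot: [-0.0, 0.462, 0.887, -0.0]
contact_force: [-0.7, -1.3, 0.8]
gripper_width: -0.0002
clock: 7.75
eef_pos: [0.4398, 0.098, 0.1283]
ee_rot: [-0.001, 0.462, 0.887, -0.001]
contact_force: [0.5, 0.6, 0.8]
gripper_width: 0.0002
clock: 8.25
eef_pos: [0.3629, 0.2096, 0.2185]
ee_rot: [0.0, 0.463, 0.886, 0.0]
contact_force: [1.1, 0.7, -0.3]
gripper_width: 0.0
clock: 8.55
eef_pos: [0.2853, 0.3205, 0.2184]
ee_rot: [0.0, 0.462, 0.887, 0.0]
contact_force: [0.2, 0.9, 0.3]
gripper_width: -0.0001
finger r 0.4046 bearing 128.6 z 0.218 F [0.2 0.9 0.3]
top [0.5371 0.0032] phase 53.15 546
  tall 58 [0.5459 0.0742 0.0802] bearing 82.9 r 0.0716
  tall 99 [ 0.4715 -0.025   0.0789] bearing 203.2 r 0.0714
  tall 76 [ 0.594  -0.0384  0.0812] bearing 323.9 r 0.0705
scene [0.5387 0.0054] phase 53.34 554
  tall 93 [0.5467 0.0757 0.0791] bearing 83.5 r 0.0707
  tall 98 [ 0.4731 -0.0223  0.0776] bearing 202.9 r 0.0713
  tall 122 [ 0.596  -0.0372  0.0801] bearing 323.3 r 0.0714
top pointer 66 [ 0.3718 -0.0662  0.0097] 202.77855799730543
  tongue 0.115 75 202.80027319660985
  tongue 0.14 79 202.6816516252452
scene pointer 46 [ 0.3705 -0.0658  0.0086] 202.9556973878449
  tongue 0.115 27 202.68981708599384
  tongue 0.14 68 202.59106074095484
```

View pics/t2.png

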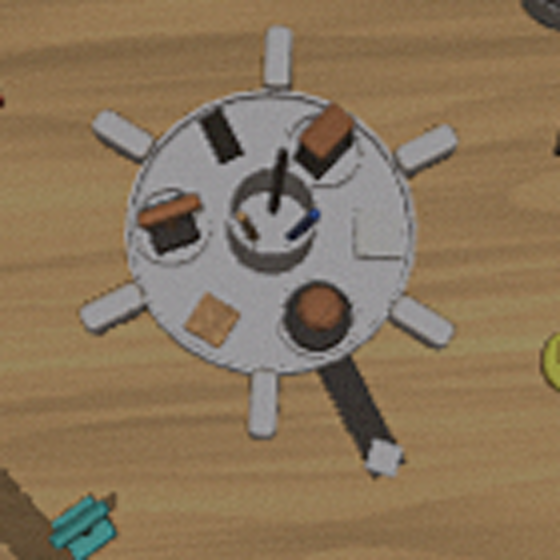

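The round stamp stands at (320,310), in line with the tongue and the pointer at (385,457). The pocket is at 203.2° and the front at 202.75°, about 0.6 mm apart. All three stamps are upright in their pockets and the arm is clear, so I'll do a quick before/after check on the bystanders and hand in.

```bash
python3 - <<'E'
from h import *
from plant import order
a,b=[dict(np.load(f"pics/{f}.npz"))["pixels"] for f in("top0","last_top")]
s=512/800
for nm,(u,v) in dict(remote=(273,442),mug=(235,340),tin=(520,222),stapler=(551,293)).items():
    u,v=int(u*s),int(v*s); w=22
    g=[cv2.cvtColor(i,cv2.COLOR_RGB2GRAY).astype(np.float32)[v-w:v+w,u-w:u+w] for i in(a,b)]
    print(nm,"shift px",np.round(cv2.phaseCorrelate(*g,cv2.createHanningWindow((2*w,2*w),cv2.CV_32F)),2))if 0 else print(nm,cv2.phaseCorrelate(*g))
print(order.sign_off())
E
```

```text
remote ((0.3584245239607675, 0.773314089532299), 0.5663107591793861)
mug ((0.4876397464516202, 0.49577160066059633), 0.9897856340290587)
tin ((0.535645758333235, 0.4994990018431622), 0.9947728531448929)
stapler ((0.5233404839667024, 0.5717453914849457), 1.0311095169444142)
the job is handed in; nothing more can be done
None
```

I turned the carousel about 74° clockwise by pushing one tab with the shut fingers, then lifted clear and handed the job in at about 8.7 s on the robot's clock.

- **Alignment:** the round stamp's pocket is at bearing 203.2–203.3° and the front direction at about 202.75° (readings 202.6–203.0°). That is roughly 0.5° off, or 0.6 mm at the stamp, which is within what I could measure. The two cameras placed the axle about 2.5 mm apart, which fits the stated calibration error.
- **Stamps:** all three stand upright in their pockets, and the fingers never came near them. Wrist force readings during the push stayed below 3 N.
- **Bystanders:** the mug, tin and stapler gave the same before/after image shift of about half a pixel. As it is the same for all three, I take it to be an artefact of the method. The remote's reading differed by about 0.3 pixel with a weak match, probably because of the arm's shadow near it. The arm never came down near any of the four.

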